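# Pull test at the grate hoist's spring gauge

### The arm

A 6-joint arm with a two-finger parallel gripper is mounted at the origin on the work surface. World frame = base frame: x ahead of the robot, y to its left, z up, the work surface at z = 0. Lengths are in m, angles in degrees, forces in N, time in s.
With the tool pointing down it reaches from about 0.325 to 0.775 m from the base axis. Payload 5.5 kg.
Tool frame: the origin (TCP) lies at the centre of the arm's flange, where the gripper is bolted on; the fingertips stand 182 mm ahead of it and the grasp point (between the pads) lies 163 mm ahead of it; z points along the fingers, y is the line along which they close (so a half turn about z gives the same grasp; the last joint's range is limited). The gripper opens to 88 mm and grips with 3 to 60 N. Pads are 20 mm wide; open, the fingers measure 115 mm over their backs; the gripper's body (75 mm by 178 mm) begins 61 mm behind the grasp point.
Start: joints at [-68.566, 5.22, 70.514, -0, 104.267, -3.249], TCP at [0.251, -0.545, 0.405] pointing down, gripper open.
Joint ranges: [-164.24, 164.24], [-49.07, 125.15], [9.68, 141.18], [-86.29, 266.29], [3.28, 154.24], [-151.56, 151.56]. Speed limits (degrees/s): [147.25, 147.25, 172.46, 180, 180, 180].

### API

Orientations are given as [roll, pitch, yaw] about the fixed x, y, z axes, in that order (R = Rz(yaw) Ry(pitch) Rx(roll)).
In Python, from station import r gives the robot as it stands. The module is installed in compiled form; this text tells all that it offers. Calls block until the motion is done:
- r.reach(position, orientation): joint-space move of the TCP to a pose.
- r.servo_line(position, rotation=None, speed=0.15): straight line of the TCP; rotation=None keeps the orientation; speed is the mean speed in m/s.
- r.move_joints(angles): joint-space move.
- r.let_go() and r.grab(squeeze=None): open the fingers fully, or close them until they stop; squeeze is the grip in N (None keeps the last).
- r.wait(seconds).
- r.inverse_kinematics(position, orientation): joint angles nearest the present ones, or None.
- r.sense(): the state.
- r.snapshot(name): name is "scene" or "side" or "wrist"; returns a dict with "frame" (400x640x3 uint8, red, green, blue), "fx", "fy", "cx", "cy" (pixels), "dist_coeffs" ([k1, k2, p1, p2, k3] as OpenCV has them; the pictures are not rectified), "R" (3x3) and "t" (3): a world point X has camera coordinates R X + t. Camera axes: x right, y down, z forward; pixel columns grow to the right and rows downward; lengths in m; the calibration is good to about 2 mm. A picture is of the moment at which its call begins. There is no depth.
A pose or a line that the arm cannot do raises r.IKError and nothing moves.
- r.hand_in(): hands the job in; it is judged then, once.
The state is a dict: "clock": time; "joints": joint angles; "joint_vel": joint speeds; "joint_torque": joint torques, N m; "tcp_pos": TCP position; "orientation": TCP orientation; "contact_force": force on the tool from outside, world axes, zero at the start; "torque": the same for the moment, N m; "opening": finger opening in m; "gripper_force": force on a finger pad.
Only numpy, scipy, OpenCV 4.12 (cv2) and the standard library are available. Lean on these libraries where they do the work, as an engineer would, in place of code of your own. Each camera call takes 0.05 s, during which the arm holds its last target. There are 200 camera calls.

### The job

Before the fire is lit, do the pull test of the grate hoist: lift the grey steel case's lid right over until it rests on its stop, then draw the spring gauge inside out by its black grip until the middle of the wide black band on the rod stands at the tube's mouth (12 N) and hold it there for a good second, never pulling the next thin ring out of the tube. Then ease the rod back gently until the spring is slack - do not let it snap - and let go; leave the lid open on its stop and the other things where they are.

Things in the scene. Friction and masses are not known exactly. Their poses are not given: they have to be found in the camera images.
- test_case: low grey steel case with a hinged lid, fixed to the worktop; outside 256 (x) x 170 (y) x 70 (z) mm, walls and floor 4 mm thick. Origin: centre of its underside. Its x axis runs from the front (lid knob, and the way the gauge is pulled, is -x) to the hinge (+x); z up. The gauge lies in it along x in the middle of the width, axis 34 mm above the underside
- lid (a joint): lid angle, rad: 0 shut, grows as it opens, 1.9 is its stop, where it rests by itself; below about 1.57 it falls shut, above it falls open. The lid is a flat 256 x 170 x 5 mm plate of about 0.45 kg
- lid_handle (a point): centre of the steel knob on the lid (round head 28 mm across, 16 mm high), standing 35 mm above the lid's top face, 30 mm in from its front edge and in the middle of the width; moves with the lid, z is the lid's outward normal
- lid_hinge (a point): middle of the lid's hinge line, on the upper edge of the case's +x end (70 mm above the underside); the hinge line runs along the case's y axis
- gauge (a joint): how far the gauge's rod is drawn out of its tube, m: 0 spring slack, grows by 1 mm for each 0.4 N of pull (0.030 = band's middle at the tube's mouth = 12 N); end at 0.052. On the rod are thin rings at 10, 20 and 40 mm and a wide black band (6 mm) centred at 30 mm
- gauge_grip (a point): centre of the top face of the gauge's black pull grip: an upright block 28 mm along the case's x, 20 mm along y, 44 mm high, its top 58 mm and its bottom 14 mm above the case's underside. It is pulled along the case's -x; axes as the case. Beside it 45 mm or more is free in y, but for two guide rails on the floor, up to 10 mm high
- tube_mouth (a point): centre of the mouth of the gauge's aluminium tube (29 mm across the collar, 55 mm long, reaching from the mouth to the case's +x). The tube is linked to the anchor block at the hinge end with a hidden slack of 0 to 30 mm, different each time: when pulled, the tube first comes along (about 1 N) until the slack is taken up; only then is the spring drawn out
- tin: small closed steel tin, 30 mm across, 30 mm high, standing in the case beside the anchor block (bystander); origin centre of underside
- flint: small dark steel block 30 x 20 x 20 mm lying in the case on the other side of the anchor block (bystander); origin centre of underside
- oil_bottle: green glass bottle 64 mm across, 200 mm high (bystander); origin centre of underside
- bowl: white bowl 120 mm across, 50 mm high (bystander); origin centre of underside
- brush: hand brush lying along its x axis (bystander)
- turner: grill turner lying along its x axis (bystander)
- brick: loose fired brick 215 x 100 x 60 mm (bystander); origin centre of underside
- log: firewood log, 70 mm across, 240 mm long, lying along its x axis (bystander); origin centre of its underside

How it is judged:
By the outcome, as a careful person would: the job done as asked, in the order asked, and still so for the second after the job is handed in, with the robot touching nothing.
It also fails if it takes over 67 s, if anything falls off the work surface, if the arm or the gripper's body presses on something with over 40 N, if the wrist force passes 120 N, or if a joint passes its speed limit or range.

## Working session

There is one attempt and no reset: what is moved stays moved. The work goes in short steps, each a Python script; the robot and the scene stay as the last script left them, time stands still between calls to the robot, and variables do not carry over. Pictures are saved under pics/ and viewed, at most 10 in all, crops included, and the job is handed in when it is done.

```bash
mkdir -p pics
cat > h.py <<'E'
import numpy as np, cv2, json
from station import r
def snap(n,f):
    s=r.snapshot(n); cv2.imwrite('pics/'+f+'.png',s['frame'][:,:,::-1])
    np.save('pics/'+f+'.npy',{k:s[k] for k in s},allow_pickle=True); return s
def load(f): return np.load('pics/'+f+'.npy',allow_pickle=True).item()
def K(s): return np.array([[s['fx'],0,s['cx']],[0,s['fy'],s['cy']],[0,0,1.]])
def ray(s,p):
    u=cv2.undistortPoints(np.array([[p]],float),K(s),np.array(s['dist_coeffs'],float))[0,0]
    R=np.array(s['R']);t=np.array(s['t']); d=R.T@np.array([u[0],u[1],1]); return -R.T@t,d/np.linalg.norm(d)
def tri(obs):
    A=np.zeros((3,3));b=np.zeros(3)
    for s,p in obs:
        c,d=ray(s,p);M=np.eye(3)-np.outer(d,d);A+=M;b+=M@c
    X=np.linalg.solve(A,b); return X,[float(np.linalg.norm((np.eye(3)-np.outer(d,d))@(X-c))) for c,d in [ray(s,p) for s,p in obs]]
def onz(s,p,z): c,d=ray(s,p); return c+d*(z-c[2])/d[2]
def proj(s,X): return cv2.projectPoints(np.array(X,float).reshape(-1,3),cv2.Rodrigues(np.array(s['R'],float))[0],np.array(s['t'],float),K(s),np.array(s['dist_coeffs'],float))[0][:,0]
E
python3 - <<'E'
from h import *
a=snap('scene','s0');b=snap('side','d0')
for s in (a,b): print(-np.array(s['R']).T@np.array(s['t']))
cv2.imwrite('pics/both0.png',cv2.resize(np.vstack([a['frame'],b['frame']])[:,:,::-1],(480,600)))
print(r.sense())
E
```

```text
[ 1.22027206 -1.11711986  1.03379443]
[ 0.44095312 -1.2086797   0.9051934 ]
{'clock': 0.1, 'joints': array([-6.85656047e+01,  5.25883278e+00,  7.05764532e+01,  7.35424348e-04,
        1.04268049e+02, -3.24974344e+00]), 'joint_vel': array([-0.00494498, -0.14372638, -0.20751442,  0.04668227, -0.02871817,
       -0.07050169]), 'joint_torque': array([ 4.17121919e-03, -4.47857273e+01, -4.07570100e+01,  7.01242732e-02,
        2.84801406e-02, -1.10772655e-04]), 'tcp_pos': array([ 0.25057587, -0.54522079,  0.40360475]), 'orientation': array([-1.79896872e+02, -6.56979501e-03,  2.46843134e+01]), 'contact_force': array([ 0.28358254,  0.37133372, -0.08155639]), 'torque': array([ 0.05250502, -0.01697009, -0.03910828]), 'gripper_force': 0.0, 'opening': 0.08764643258765381}
```

View pics/s0.png

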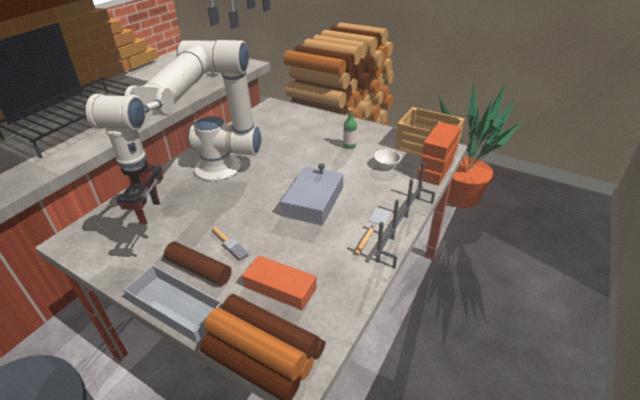

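View pics/d0.png

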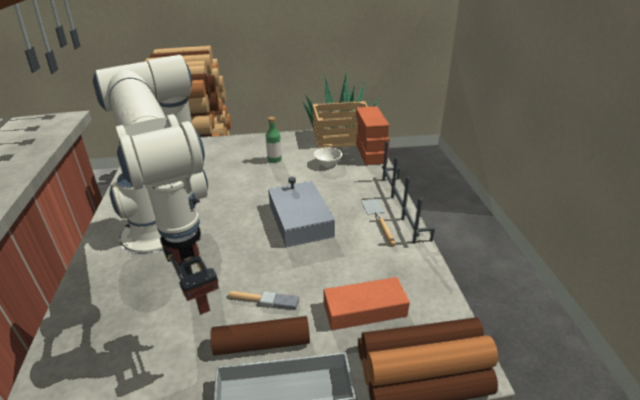

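The case is at about (312,194) in the scene view and (300,212) in the side view, with its knob on the far (+y) side. I'll enlarge both.

Run:
```python
from h import *
a=load('s0');b=load('d0')
ca=cv2.resize(a['frame'][150:230,270:355],None,fx=4.7,fy=4.7,interpolation=2)[:376,:399]
cb=cv2.resize(b['frame'][165:245,258:343],None,fx=4.7,fy=4.7,interpolation=2)[:376,:399]
cv2.imwrite('pics/crop0.png',np.hstack([ca,cb])[:,:,::-1])
```

```text
(no output)
```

View pics/crop0.png

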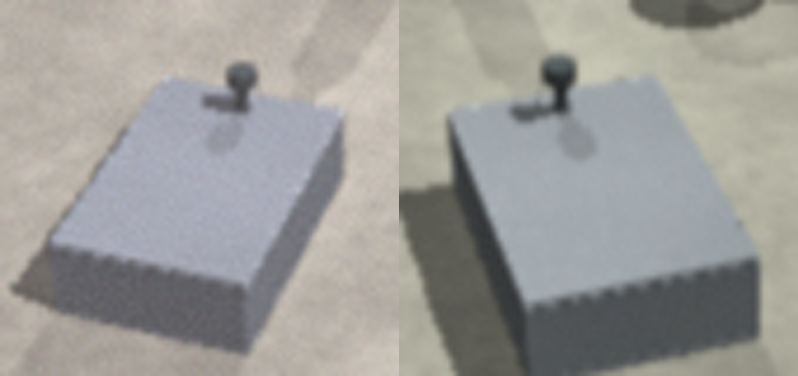

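Run:
```python
from h import *
a=load('s0');b=load('d0')
A=np.array([[168,78],[343,113],[52,240],[245,285],[241,76]])/4.7+[270,150]
B=np.array([[51,118],[256,77],[127,303],[359,258],[160,70]])/4.7+[258,165]
P=[]
for p,q in zip(A,B):
    X,e=tri([(a,p),(b,q)]);P.append(X);print(X.round(4),np.round(e,4))
P=np.array(P)
f=(P[0]+P[1])/2;n=(P[2]+P[3])/2; d=n-f
print('front',f,'hinge',n,'len',np.linalg.norm(d[:2]),'yaw',np.degrees(np.arctan2(d[1],d[0])),'w',np.linalg.norm(P[0]-P[1]),np.linalg.norm(P[2]-P[3]))
w=P[1]-P[0]+P[3]-P[2];print('yaw from width',np.degrees(np.arctan2(w[1],w[0]))-90)
```

```text
[0.4169 0.1065 0.0691] [0.0033 0.0033]
[0.5815 0.1333 0.0724] [0.0008 0.0008]
[ 0.4612 -0.1412  0.0722] [0.0014 0.0014]
[ 0.6248 -0.1131  0.0713] [0.0011 0.0011]
[0.5035 0.0905 0.1115] [0.0003 0.0003]
front [0.49921442 0.11988572 0.07075571] hinge [ 0.54302619 -0.12719815  0.07172451] len 0.25093806600184404 yaw -79.94508599378935 w 0.16676079683498918 0.1659979771265154
yaw from width -80.50129178138198
```

```bash
cat >> h.py <<'E'
from scipy.spatial.transform import Rotation as Ro
YAW=-80.2
def ax(yaw=YAW):
    c,s=np.cos(np.radians(yaw)),np.sin(np.radians(yaw)); return np.array([c,s,0]),np.array([-s,c,0])
def tool(tilt,flip=0,yaw=YAW):
    "tool down, closing along case y, tilted by `tilt` deg with the lid"
    ex,ey=ax(yaw); R=Ro.from_rotvec(np.radians(tilt)*ey)*Ro.from_euler('xyz',[180,0,yaw+180*flip],degrees=True)
    return R, R.as_euler('xyz',degrees=True)
def tcp_for(g,R,d=.163): return np.array(g)-R.apply([0,0,d])
E
python3 - <<'E'
from h import *
hinge=np.array([.5434,-.1290,.070]);ex,ey=ax();ez=np.array([0,0,1])
def knob(th): return hinge+ex*(-.226*np.cos(th)+.040*np.sin(th))+ez*(.226*np.sin(th)+.040*np.cos(th))
for flip in (0,1):
  for mt in (0,30,50,70,90):
    res=[]
    for th in np.linspace(0,1.9,11):
        R,o=tool(mt*th/1.9,flip); q=r.inverse_kinematics(tcp_for(knob(th),R),o); res.append(None if q is None else np.round(q).astype(int).tolist())
    print(flip,mt,sum(x is not None for x in res),res[0],res[5],res[-1])
R,o=tool(0,0)
for f in (0,1):
  R,o=tool(0,f)
  try:
    r.reach(tcp_for([.504,.092,.24],R),o);break
  except r.IKError: print('ik',f)
s=snap('wrist','w1');print(f,r.sense()['clock'],r.sense()['tcp_pos'],r.sense()['joints'].round())
E
```

```text
0 0 3 None None [-26, 7, 65, 0, 107, 144]
0 30 3 None None [-37, 24, 51, 25, 126, 144]
0 50 2 None None [-41, 34, 44, 43, 136, 151]
0 70 0 None None None
0 90 0 None None None
1 0 11 [7, -7, 96, 0, 91, -3] [-7, -5, 77, 0, 108, -17] [-26, 7, 65, 0, 107, -36]
1 30 11 [7, -7, 96, 0, 91, -3] [-16, -2, 75, 15, 112, -20] [-37, 24, 51, 25, 126, -36]
1 50 11 [7, -7, 96, 0, 91, -3] [-20, 2, 74, 24, 116, -22] [-41, 34, 44, 43, 136, -29]
1 70 11 [7, -7, 96, 0, 91, -3] [-25, 5, 73, 33, 119, -23] [-44, 43, 41, 64, 142, -18]
1 90 11 [7, -7, 96, 0, 91, -3] [-28, 9, 73, 41, 122, -23] [-45, 50, 44, 86, 144, -5]
ik 0
1 2.5833 [0.50420612 0.09130636 0.40290696] [  6.  -8.  84.  -0. 104.  -3.]<sys>:0: UserWarning: Gimbal lock detected. Setting third angle to zero since it is not possible to uniquely determine all angles.
```

View pics/w1.png

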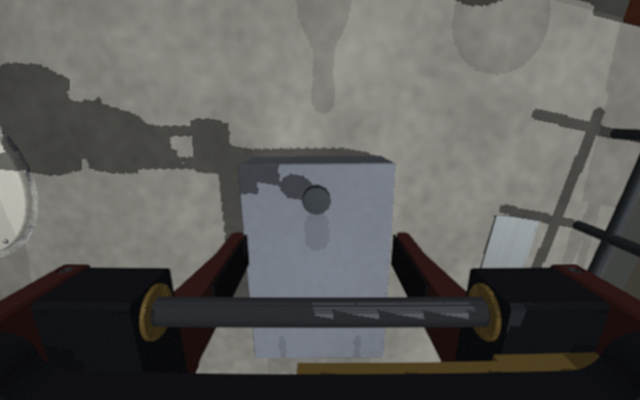

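Wrist view: the knob head is centred at (316,200). The lid's front corners are at (240,165) and (394,162), and its hinge corners at (256,357) and (383,357). I'll fit the case pose jointly over the three views.

Run:
```python
from h import *
from scipy.optimize import least_squares
a=load('s0');b=load('d0');w=load('w1')
A=np.array([[168,78],[343,113],[52,240],[245,285],[241,76]])/4.7+[270,150]
B=np.array([[51,118],[256,77],[127,303],[359,258],[160,70]])/4.7+[258,165]
W=np.array([[240,165],[394,162],[256,357],[383,357],[316,200]],float)
# order: front -> case y sign: P0 (x=.417) is -y side, P1 +y
L=np.array([[-.128,-.085,.075],[-.128,.085,.075],[.128,-.085,.075],[.128,.085,.075],[-.098,0,.110]])
def X(p): ex,ey=ax(p[3]); return p[:3]+L[:,:1]*ex+L[:,1:2]*ey+L[:,2:]*[0,0,1]
f=lambda p:np.concatenate([((proj(s,X(p))-o)*np.array([1,1,1,1,1.])[:,None]).ravel() for s,o in((a,A),(b,B),(w,W))])
s=least_squares(f,[.521,-.004,0,-80.2],x_scale=[.01,.01,.01,1],loss='soft_l1');print(s.x.round(4));print(f(s.x).reshape(3,5,2).round(1).tolist())
print('knob tri',tri([(a,A[4]),(b,B[4]),(w,W[4])]),'model',X(s.x)[4])
```

```text
[ 5.19900e-01 -5.10000e-03 -2.30000e-03 -7.96205e+01]
[[[-1.0, -0.1], [0.1, -0.3], [-1.2, 0.8], [0.0, 0.5], [-0.2, 0.7]], [[-1.3, -1.5], [-0.4, -0.6], [-0.6, 0.5], [0.6, -0.3], [-0.4, 0.7]], [[-1.8, 0.1], [1.5, 1.3], [-0.2, 0.1], [0.3, -1.1], [0.8, -0.6]]]
knob tri (array([0.50263765, 0.09147505, 0.1107418 ]), [0.0003704306521727655, 0.0010258857419240587, 0.0011867597154482077]) model [0.50223919 0.09131144 0.10774218]
```

```bash
sed -i 's/^YAW=.*/YAW=-79.8/' h.py
cat >> h.py <<'E'
C=np.array([.520,-.005,0.]); EX,EY=ax(); EZ=np.array([0,0,1.]); HINGE=C+.128*EX+.070*EZ
def knob(th): return HINGE+EX*(-.226*np.cos(th)+.040*np.sin(th))+EZ*(.226*np.sin(th)+.040*np.cos(th))
def st(*m):
    s=r.sense(); print(*m,'t%.2f'%s['clock'],'F',s['contact_force'].round(1),'open %.4f'%s['opening'],'tcp',s['tcp_pos'].round(4)); return s
E
python3 - <<'E' 2>/dev/null
from h import *
R,o=tool(0,1)
r.servo_line(tcp_for([.5024,.0913,.110],R),o,speed=.12); st('down')
r.grab(25); st('grab')
for th in np.linspace(0,1.9,11)[1:]:
    R,o=tool(50*th/1.9,1)
    r.servo_line(tcp_for(knob(th),R),o,speed=.15); s=st('%.2f'%th)
    if np.linalg.norm(s['contact_force'])>35 or s['opening']<.015: print('STOP');break
s=snap('scene','s2')
cv2.imwrite('pics/c2.png',cv2.resize(s['frame'][70:250,180:420],None,fx=2.5,fy=2.5)[:,:,::-1])
E
```

```text
down t3.82 F [ 0.6 -0.2  0.7] open 0.0881 tcp [0.5027 0.0913 0.2741]
grab t4.78 F [-8.8 -1.   3.8] open 0.0271 tcp [0.5014 0.0911 0.2728]
0.19 t5.26 F [-7.4 -0.  -2.5] open 0.0270 tcp [0.5062 0.0656 0.3137]
0.38 t5.74 F [-7.7  0.8 -0.9] open 0.0272 tcp [0.5121 0.0326 0.3509]
0.57 t6.23 F [-9.4 -0.1 -0.5] open 0.0268 tcp [ 0.5193 -0.0071  0.3826]
0.76 t6.73 F [-9.  -0.2 -0.7] open 0.0269 tcp [ 0.5275 -0.0525  0.4074]
0.95 t7.24 F [-8.8 -0.7 -2.5] open 0.0270 tcp [ 0.5365 -0.1024  0.4243]
1.14 t7.75 F [-8.6 -0.2 -2.4] open 0.0270 tcp [ 0.546  -0.1553  0.4325]
1.33 t8.27 F [-10.   -0.3  -3.6] open 0.0271 tcp [ 0.5558 -0.2095  0.4316]
1.52 t8.79 F [-8.  -0.6 -4.2] open 0.0268 tcp [ 0.5655 -0.2636  0.4213]
1.71 t9.32 F [-8.  -0.2 -3.2] open 0.0268 tcp [ 0.5749 -0.3158  0.4018]
1.90 t9.84 F [-9.3  1.6 -6.3] open 0.0272 tcp [ 0.5838 -0.3639  0.3737]
```

View pics/c2.png

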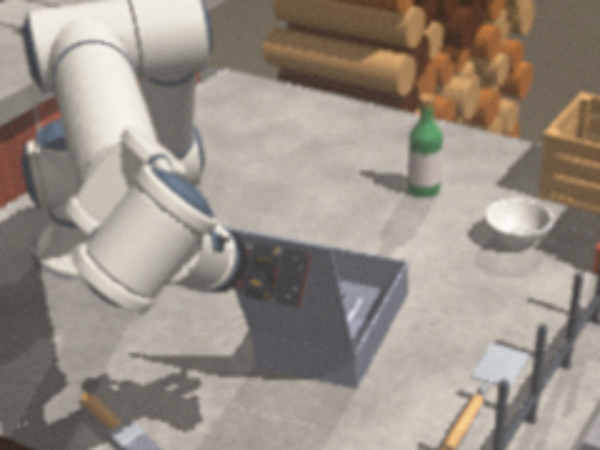

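The lid is at its stop in the picture. I'll release it, back off, go over the lid and look into the case from above.

```bash
python3 - <<'E' 2>/dev/null
from h import *
r.let_go(); s=st('open')
R,o=tool(50,1); p=s['tcp_pos']-R.apply([0,0,.10]); r.servo_line(p,speed=.2); st('back')
R0,o0=tool(0,1)
p2=p.copy(); p2[2]=.58
R1,o1=tool(25,1)
r.reach(p2,o1); st('up')
g=C-.05*EX; 
r.reach(np.r_[g[:2],.54],o0); st('over')
r.servo_line(np.r_[(C-.09*EX)[:2],.42],speed=.2); st('low')
s=snap('wrist','w3');snap('scene','s3');snap('side','d3')
cv2.imwrite('pics/w3b.png',cv2.resize(s['frame'],(800,500),interpolation=2)[:,:,::-1])
E
```

```text
open t10.93 F [-0.8  0.4  0.1] open 0.0876 tcp [ 0.5844 -0.363   0.3757]
back t11.81 F [-0.6  0.3 -0.2] open 0.0875 tcp [ 0.5982 -0.4385  0.4394]
```

```bash
python3 - <<'E' 2>&1 | grep -v -i warn
from h import *
R0,o0=tool(0,1)
pts=[np.array([.50,-.42,.52]),np.r_[(C-.02*EX)[:2],.52],np.r_[(C-.09*EX)[:2],.42]]
qs=[r.inverse_kinematics(p,o0) for p in pts]; print([None if q is None else np.round(q) for q in qs])
if all(q is not None for q in qs):
    r.reach(pts[0],o0); st('up')
    r.servo_line(pts[1],o0,speed=.3); st('over')
    r.servo_line(pts[2],speed=.2); st('low')
    s=snap('wrist','w3');snap('scene','s3');snap('side','d3')
    cv2.imwrite('pics/w3b.png',cv2.resize(s['frame'],(800,500),interpolation=2)[:,:,::-1])
E
```

```text
[array([-43.,  18.,  45.,  -0., 118., -53.]), array([ -2.,  -4.,  68.,  -0., 116., -12.]), array([  6.,  -8.,  82.,  -0., 106.,  -5.])]
up t12.74 F [-0.5 -0.7 -0.4] open 0.0876 tcp [ 0.5002 -0.4195  0.5193]
over t14.34 F [ 0.6 -0.7  0.1] open 0.0877 tcp [0.5167 0.0138 0.5197]
low t15.10 F [ 0.7  0.4 -0.3] open 0.0879 tcp [0.5042 0.083  0.4212]
```

View pics/w3b.png

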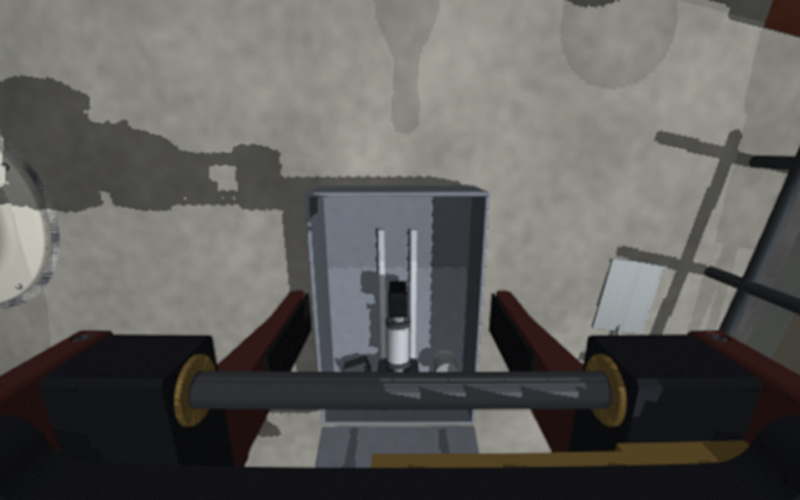

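The grip is at about (398,300), the tube at (398,343), the tin at (444,362) and the flint at (355,365). I'll enlarge the region in all three views.

```bash
python3 - <<'E' 2>&1
from h import *
im=[]
for f,X in (('w3',0),('s3',0),('d3',0)):
    s=load(f); p=proj(s,C-.02*EX+.05*EZ)[0].astype(int); print(f,p-[26,24])
    c=s['frame'][p[1]-24:p[1]+26,p[0]-26:p[0]+26] if f!='w3' else s['frame'][215:305,270:360]
    im.append(cv2.resize(c,(390,375) if f!='w3' else (390,390),interpolation=2)[:375])
a=np.hstack(im[:2]); 
cv2.imwrite('pics/c3.png',np.hstack([im[0],im[1]])[:,:,::-1])
cv2.imwrite('pics/c3.png',cv2.resize(np.hstack([im[0],im[1],im[2]]),(800,256))[:,:,::-1])
E
```

```text
w3 [292 211]
s3 [288 164]
d3 [272 181]
```

View pics/c3.png

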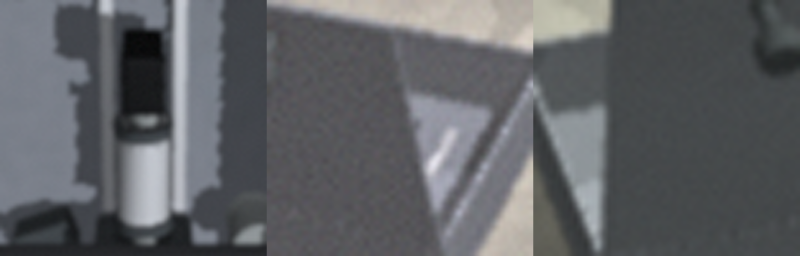

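```bash
python3 - <<'E' 2>&1 | grep -v -i warn
from h import *
w=load('w3')
g=onz(w,[318.3,244.6],.058); d=g-C; print('grip',g,'case',d@EX,d@EY)
print('cam',-np.array(w['R']).T@np.array(w['t']))
R0,o0=tool(0,1)
p=g-.02*EX; p[2]=.33
r.servo_line(p,o0,speed=.2); st()
s=snap('wrist','w4'); q=proj(s,g)[0]; print('pred',q)
u=q.astype(int); x0,y0=u[0]-60,u[1]-60; print(x0,y0)
cv2.imwrite('pics/c4.png',cv2.resize(s['frame'][y0:y0+120,x0:x0+120],None,fx=5,fy=5,interpolation=2)[:,:,::-1])
E
```

```text
grip [0.51767945 0.00570437 0.058     ] case -0.010946130534211132 -0.0003882973961168495
cam [0.49211784 0.15613668 0.40190661]
t15.94 F [-0.   1.   0.4] open 0.0875 tcp [0.5143 0.0255 0.3312]
pred [318.10528482 226.61123837]
258 166
```

View pics/c4.png

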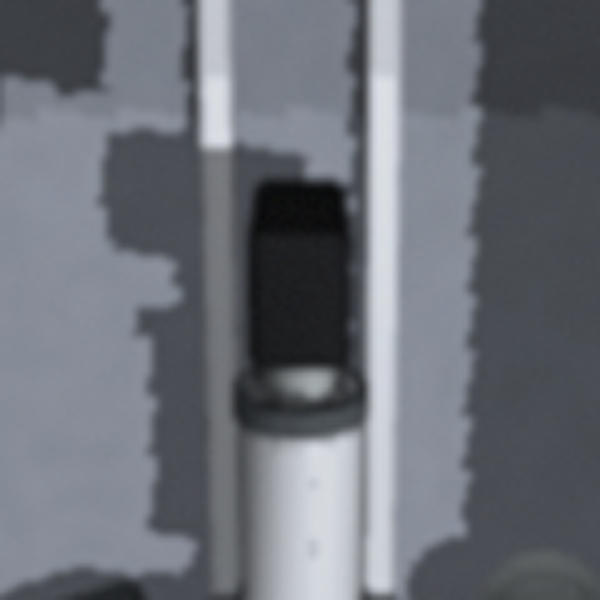

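```bash
python3 - <<'E' 2>&1 | grep -v -i warn
from h import *
w=load('w3');w4=load('w4')
g,e=tri([(w,[318.3,244.6]),(w4,[317.8,225.8])]); d=g-C; print('grip',g,e,d@EX,d@EY)
m=onz(w4,[258+60.5,166+76],.0485);print('mouth top',(m-C)@EX,(m-C)@EY)
R0,o0=tool(0,1)
G=C-.011*EX-.0004*EY+.045*EZ
r.servo_line(tcp_for(G,R0),o0,speed=.12); st('down')
r.grab(3);st('grab3'); r.grab(40); r.wait(.2)
F=[]
for i in range(5): r.wait(.03); F.append(r.sense()['contact_force'])
F=np.array(F); print((F@EX).round(2),(F@EY).round(2)); st('grab')
s=snap('wrist','w5'); print(proj(s,[C+x*EX+.0485*EZ for x in (-.025,0.005,.02,.05)]).round())
E
```

```text
grip [0.51675039 0.01037826 0.06874737] [0.00013304436119963815, 0.00013304436119965346] -0.015710671754274708 -0.00047500173097983966
mouth top 0.008728579188183719 -7.598976037991208e-05
down t17.18 F [ 0.4 -1.1  0. ] open 0.0876 tcp [0.518  0.0058 0.209 ]
grab3 t18.30 F [-5.3 -1.   2.6] open 0.0202 tcp [0.517  0.0056 0.2079]
[ 0.13 -1.18 -0.26  0.17 -0.92] [-7.09 -7.4  -6.89 -7.78 -7.09]
grab t18.88 F [-7.1 -0.3  4.5] open 0.0200 tcp [0.5168 0.0056 0.2079]
[[321. 241.]
 [321. 291.]
 [321. 314.]
 [321. 357.]]
```

```bash
cat >> h.py <<'E'
def force(n=6):
    F=[]
    for i in range(n): r.wait(.02); F.append(r.sense()['contact_force'])
    return float(np.mean(F,0)@EX)
E
python3 - <<'E' 2>&1 | grep -v -i warn
from h import *
R0,o0=tool(0,1)
T0=tcp_for(C-.011*EX-.0004*EY+.045*EZ,R0); f0=-.4; log=[]; ims=[]; x=0
def crop(): return cv2.resize(r.snapshot('wrist')['frame'][220:400,285:355],None,fx=2.8,fy=2.8,interpolation=2)
ims.append(crop())
while x<.058:
    x+=.003; r.servo_line(T0-x*EX,speed=.02); f=force()-f0
    xa=-(r.sense()['tcp_pos']-T0)@EX; log.append((round(x,4),round(float(xa),4),round(f,2)))
    if f>11: break
    if len(ims)==1 and f>5: ims.append(crop())
    if len(ims)==2 and f>8: ims.append(crop())
ims.append(crop())
print(log);st()
cv2.imwrite('pics/c6.png',np.hstack(ims)[:,:,::-1]); np.save('log.npy',log)
E
```

```text
[(0.003, 0.0028, 1.36), (0.006, 0.0058, 1.07), (0.009, 0.0088, 1.38), (0.012, 0.0118, 0.92), (0.015, 0.0148, 1.39), (0.018, 0.0178, 1.1), (0.021, 0.0208, 1.46), (0.024, 0.0238, 1.2), (0.027, 0.0267, 1.77), (0.03, 0.0295, 3.22), (0.033, 0.0323, 3.99), (0.036, 0.0351, 5.26), (0.039, 0.0379, 6.3), (0.042, 0.0407, 7.31), (0.045, 0.0435, 8.15), (0.048, 0.0463, 10.17), (0.051, 0.0491, 10.38), (0.054, 0.0519, 11.87)]
t26.33 F [ -4.  -12.3   1.6] open 0.0201 tcp [0.5076 0.0567 0.2077]
```

View pics/c6.png

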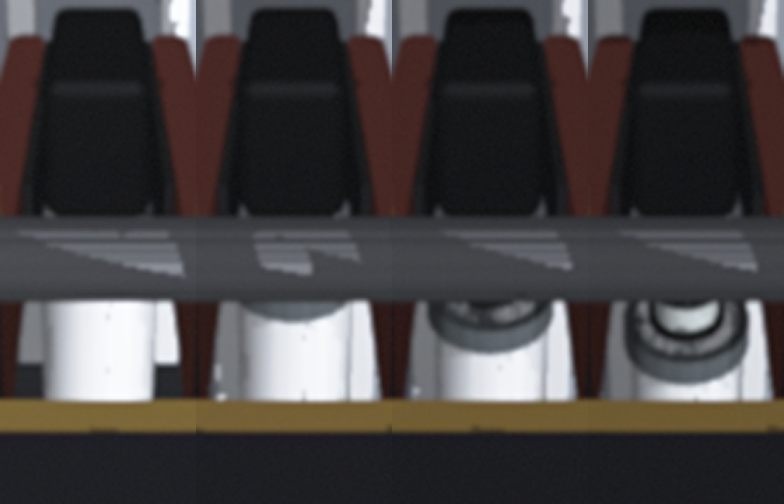

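The last pane shows the mouth at rows 305–380, with the rod and a thin dark arc appearing at it. I'll take enlarged frames at small further steps to settle the zero (force reads about 11.9 N now).

```bash
python3 - <<'E' 2>&1 | grep -v -i warn
from h import *
R0,o0=tool(0,1)
T0=tcp_for(C-.011*EX-.0004*EY+.045*EZ,R0); ims=[]; f0=-.4
for i,x in enumerate((.054,.0555,.057,.0585)):
    r.servo_line(T0-x*EX,speed=.02); f=force(10)-f0
    s=snap('wrist','p%d'%i)
    c=s['frame'][325:365,303:341]; ims.append(cv2.resize(c,None,fx=5.2,fy=10,interpolation=2))
    print(x,round(float(-(r.sense()['tcp_pos']-T0)@EX),4),round(f,2),s['frame'][324:364,319:324].mean((1,2)).round().astype(int).tolist())
cv2.imwrite('pics/c7.png',np.hstack(ims)[:,:,::-1]);st()
s=load('p0'); xa=.0519; gr=C-(.011+xa)*EX
# predicted rows: rod top (r=?)/axis points behind the grip centre
for z in (.034,.038,.040,.0485): print(z,proj(s,[gr+dx*EX+z*EZ for dx in (.036,.040,.043,.046,.049)])[:,1].round(1))
E
```

```text
0.054 0.0519 11.98 [56, 57, 52, 45, 40, 64, 122, 175, 199, 203, 203, 203, 198, 173, 121, 59, 28, 50, 85, 112, 121, 112, 87, 60, 56, 76, 91, 97, 98, 97, 96, 95, 116, 169, 218, 234, 236, 230, 197, 135]
0.0555 0.0533 12.26 [56, 57, 53, 44, 40, 66, 125, 176, 197, 200, 201, 203, 201, 187, 146, 83, 34, 32, 35, 38, 53, 70, 79, 76, 62, 51, 58, 79, 93, 97, 97, 97, 95, 95, 123, 180, 225, 232, 205, 140]
0.057 0.0547 12.88 [56, 56, 53, 44, 39, 65, 125, 176, 199, 202, 202, 202, 200, 182, 138, 75, 32, 33, 37, 37, 36, 38, 43, 47, 49, 49, 49, 49, 61, 83, 95, 97, 97, 96, 95, 96, 127, 175, 181, 134]
0.0585 0.0561 13.6 [56, 55, 52, 42, 36, 63, 120, 172, 197, 201, 201, 201, 194, 165, 109, 50, 27, 33, 37, 38, 36, 36, 45, 73, 101, 115, 113, 92, 64, 51, 62, 84, 95, 96, 96, 96, 96, 95, 93, 86]
t28.20 F [ -3.5 -13.8   1.7] open 0.0200 tcp [0.5069 0.0608 0.2077]
0.034 [304.9 310.4 314.5 318.5 322.5]
0.038 [308.9 314.5 318.6 322.7 326.8]
0.04 [311.  316.6 320.8 324.9 329. ]
0.0485 [320.4 326.2 330.5 334.8 339. ]
```

View pics/c7.png

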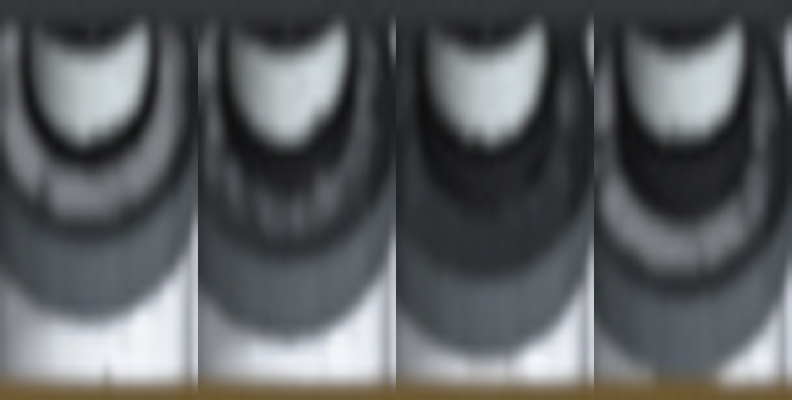

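The band's leading edge sits at image row 338 in every pane. The mouth edge is at row 341.6 in pane 0 and 347 in pane 3, so the band's middle is already near the mouth. I'll cross-check with the shift of the collar relative to the grip.

```bash
python3 - <<'E' 2>&1 | grep -v -i warn
from h import *
w4=load('w4');p0=load('p0')
f=w4['frame']; print('w4 col',list(zip(range(196,262),f[196:262,316:321].mean((1,2)).round().astype(int).tolist())))
f=p0['frame']; print('p0 col',list(zip(range(218,300),f[218:300,316:324].mean((1,2)).round().astype(int).tolist())))
X=lambda s,row,z:(onz(s,[319,row],z)-C)@EX
for xa,s,rows in ((0,w4,[(212.4,.058),(239,.058),(253,.0485)]),(.0519,p0,[(252,.058),(357,.0485)])):
    print(xa,[round(float(X(s,a,z))+xa,4) for a,z in rows])
gr=C-.0629*EX; print(proj(p0,[gr+d*EX+.058*EZ for d in(-.014,.014)]), p0['fx'])
E
```

```text
w4 col [(196, 129), (197, 110), (198, 102), (199, 104), (200, 100), (201, 78), (202, 45), (203, 18), (204, 12), (205, 14), (206, 13), (207, 14), (208, 15), (209, 14), (210, 14), (211, 15), (212, 21), (213, 28), (214, 32), (215, 32), (216, 32), (217, 32), (218, 31), (219, 32), (220, 32), (221, 32), (222, 31), (223, 32), (224, 30), (225, 31), (226, 31), (227, 30), (228, 31), (229, 30), (230, 31), (231, 31), (232, 30), (233, 30), (234, 30), (235, 31), (236, 30), (237, 28), (238, 37), (239, 76), (240, 121), (241, 146), (242, 152), (243, 146), (244, 127), (245, 96), (246, 68), (247, 52), (248, 54), (249, 68), (250, 77), (251, 77), (252, 79), (253, 114), (254, 167), (255, 194), (256, 202), (257, 205), (258, 205), (259, 205), (260, 205), (261, 204)]
p0 col [(218, 79), (219, 80), (220, 80), (221, 75), (222, 59), (223, 34), (224, 17), (225, 14), (226, 15), (227, 14), (228, 15), (229, 14), (230, 15), (231, 18), (232, 20), (233, 20), (234, 20), (235, 20), (236, 20), (237, 19), (238, 20), (239, 19), (240, 19), (241, 20), (242, 19), (243, 20), (244, 20), (245, 20), (246, 19), (247, 20), (248, 22), (249, 26), (250, 31), (251, 35), (252, 35), (253, 32), (254, 29), (255, 26), (256, 23), (257, 22), (258, 22), (259, 22), (260, 22), (261, 22), (262, 22), (263, 22), (264, 21), (265, 22), (266, 22), (267, 22), (268, 21), (269, 22), (270, 21), (271, 21), (272, 22), (273, 22), (274, 21), (275, 22), (276, 22), (277, 22), (278, 21), (279, 21), (280, 21), (281, 21), (282, 21), (283, 21), (284, 22), (285, 21), (286, 21), (287, 22), (288, 21), (289, 21), (290, 21), (291, 21), (292, 21), (293, 21), (294, 21), (295, 20), (296, 25), (297, 39), (298, 51), (299, 55)]
0 [-0.0249, 0.0015, 0.0206]
0.0519 [-0.0226, 0.0512]
[[321.22481106 247.48369021]
 [321.23458808 296.90440109]] 288.5593843719968
```

Three estimates put the 30 mm point at actual travel 0.0531: force gives 0.0522–0.0532, the collar shift 0.0531 and the band edge about 0.0535. I'll settle there, hold, ease back and release.

```bash
python3 - <<'E' 2>&1 | grep -v -i warn
from h import *
R0,o0=tool(0,1)
T0=tcp_for(C-.011*EX-.0004*EY+.045*EZ,R0); f0=-.2
xa=lambda:round(float(-(r.sense()['tcp_pos']-T0)@EX),4)
r.servo_line(T0-.0553*EX,speed=.01); print(xa(),force(8)-f0)
r.wait(1.8); print('held',xa(),round(force(8)-f0,2))
x=.0553; log=[]
while x>.0225:
    x-=.004 if x>.032 else .0025
    r.servo_line(T0-x*EX,speed=.015); f=force(5)-f0; log.append((round(x,4),xa(),round(f,2)))
    if x<.028 and f<-.7: break
print(log)
r.wait(.3); r.let_go(); r.wait(.2); st('open')
s=snap('wrist','w8')
p=r.sense()['tcp_pos']; 
r.servo_line(p+[0,0,.13],speed=.12); st('up')
s=snap('wrist','w9'); snap('scene','s9')
f=s['frame']
q=proj(s,C-.035*EX+.058*EZ)[0].astype(int);print(q)
np.save('q.npy',q)
E
```

```text
0.053 11.819868535058992
held 0.0531 12.03
[(0.0513, 0.0493, 10.19), (0.0473, 0.0456, 9.02), (0.0433, 0.0418, 7.71), (0.0393, 0.0381, 6.46), (0.0353, 0.0344, 4.95), (0.0313, 0.0306, 3.1), (0.0288, 0.0283, 2.4), (0.0263, 0.026, 1.64), (0.0238, 0.0236, 0.72), (0.0213, 0.0212, 0.21)]
open t36.97 F [-0.5  0.   0.4] open 0.0879 tcp [0.5139 0.0267 0.208 ]
up t38.25 F [-0.3 -0.  -0.2] open 0.0879 tcp [0.5138 0.0267 0.3369]
[319 201]
```

```bash
python3 - <<'E' 2>&1 | grep -v -i warn
from h import *
s=load('w9');f=s['frame'];p=f[180:250,316:321].mean((1,2)).round().astype(int);print(list(zip(range(180,250),p.tolist())))
b=[i+180 for i in range(5,69) if p[i]<60<=p[i+1]];print(b)
a,c=load('s3')['frame'].astype(int),load('s9')['frame'].astype(int)
d=np.abs(a-c).max(2)[130:240,270:370]; print('lid/case changed px',(d>40).sum(),np.argwhere(d>40)[:5])
E
```

```text
[(180, 72), (181, 57), (182, 40), (183, 22), (184, 13), (185, 12), (186, 14), (187, 13), (188, 13), (189, 16), (190, 20), (191, 27), (192, 31), (193, 31), (194, 32), (195, 33), (196, 32), (197, 33), (198, 32), (199, 32), (200, 31), (201, 31), (202, 31), (203, 31), (204, 31), (205, 31), (206, 31), (207, 31), (208, 31), (209, 31), (210, 31), (211, 31), (212, 31), (213, 32), (214, 30), (215, 30), (216, 29), (217, 47), (218, 85), (219, 121), (220, 138), (221, 140), (222, 141), (223, 137), (224, 121), (225, 89), (226, 58), (227, 51), (228, 65), (229, 74), (230, 76), (231, 75), (232, 91), (233, 133), (234, 173), (235, 192), (236, 197), (237, 198), (238, 199), (239, 199), (240, 199), (241, 199), (242, 199), (243, 199), (244, 199), (245, 199), (246, 200), (247, 199), (248, 199), (249, 198)]
[217, 227]
lid/case changed px 955 [[ 0 31]
 [ 0 32]
 [ 0 33]
 [ 0 34]
 [ 0 35]]
```

Run:
```python
from h import *
w3=load('w3')['frame'].astype(int); 
s=load('s9'); hx=HINGE+EX*(-.256*np.cos(1.9))+EZ*.256*np.sin(1.9)
for y in(-.06,0,.06):
  for k in (.3,.7): 
    q=proj(s,HINGE+EY*y+k*(hx-HINGE))[0].astype(int); print(q,load('s3')['frame'][q[1],q[0]],s['frame'][q[1],q[0]])
print(r.hand_in())
```

```text
[281 192] [85 86 90] [83 82 83]
[275 174] [87 86 88] [85 84 88]
[297 195] [84 84 88] [84 83 87]
[291 178] [86 83 88] [86 84 90]
[312 198] [84 82 86] [84 82 87]
[308 181] [86 85 89] [84 81 88]
the job is handed in; nothing more can be done
None
```

The pull test is done and handed in. The lid is open on its stop, and the gauge was held at about 12 N (force sensor, with the band's middle within about 1 mm of the tube's mouth) for about 2 s. It went briefly to about 13.6 N (about 33 mm, short of the 40 mm ring) before I settled it back. The rod was then eased back slack and released, taking about 38 s in all.

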